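Build up a test-bar mould stack on the extruder bench

ROBOT

A 7-joint arm with a two-finger parallel gripper is mounted at the origin on the work surface. World frame = base frame: x ahead of the robot, y to its left, z up, the work surface at z = 0. Lengths are in m, angles in rad, forces in N, time in s.
With the tool pointing down it reaches from about 0.35 to 0.9 m from the base axis. Payload 19.9 kg.
Tool frame: the origin (TCP) lies between the finger pads; the fingertips stand 19 mm ahead of it and the grasp point (between the pads) is the TCP; z points along the fingers, y is the line along which they close (so a half turn about z gives the same grasp; the last joint's range is limited). The gripper opens to 94 mm and grips with 3 to 60 N. Pads are 16 mm wide; open, the fingers measure 119 mm over their backs; the gripper's body (75 mm by 177 mm) begins 78 mm behind the grasp point.
Start: joints at [-1.349, 0.417, -0.01, 1.614, 0.005, 1.111, -0.053], TCP at [0.162, 0.604, 0.224] pointing down, gripper open.
Joint ranges: [-2.81, 2.81], [-0.39, 2.02], [-1.27, 1.25], [0.06, 2.57], [-1.19, 4.33], [0.19, 2], [-2.82, 2.82]. Speed limits (rad/s): [1.89, 1.89, 2.39, 2.39, 3.01, 3.01, 3.01].

INTERFACE

Orientations are given as a 3x3 rotation matrix whose columns are the frame's x, y, z axes.
In Python, from rig import robot gives the robot as it stands. Calls block until the motion is done:
- robot.move_ptp(position, orientation): joint-space move of the TCP to a pose.
- robot.move_linear(position, velocity=0.15, frame=None, threshold=None): straight line of the TCP; frame=None keeps the orientation; velocity is the mean speed in m/s. With threshold (N) it stops when the force on the tool has changed by that much, and returns True; else False.
- robot.goto_joints(angles): joint-space move.
- robot.gripper_to(opening): finger opening in m; the grip force is fixed at half the most; returns when the fingers have stopped.
- robot.pause(seconds).
- robot.ik(position, orientation): joint angles nearest the present ones, or None.
- robot.get_state(): the state.
- robot.grab_frame(name): name is "scene" or "top" or "wrist"; returns the picture (480x640x3 uint8, red, green, blue); there is no depth.
- robot.camera_info(name): a dict with "fx", "fy", "cx", "cy" (pixels), "dist" ([k1, k2, p1, p2, k3] as OpenCV has them; the pictures are not rectified), "rvec" (rotation vector, rad) and "tvec" (3), from world to camera coordinates, as OpenCV has them. Camera axes: x right, y down, z forward; pixel columns grow to the right and rows downward; lengths in m; the calibration is good to about 2 mm. A picture is of the moment at which its call begins: read the wrist's pose just before it. camera_info takes no time and is no camera call; for the wrist camera it gives the pose at the moment of the call.
A pose or a line that the arm cannot do raises robot.PlanningError and nothing moves.
- robot.sign_off(): hands the job in; it is judged then, once.
The state is a dict: "time": time; "qpos": joint angles; "joint_vel": joint speeds; "effort": joint torques, N m; "ee_pos": TCP position; "tool_rot": TCP orientation; "force": force on the tool from outside, world axes, zero at the start; "moment": the same for the moment, N m; "opening": finger opening in m; "grasp_force": force on a finger pad.
Only numpy, scipy, OpenCV 4.12 (cv2) and the standard library are available. Lean on these libraries where they do the work, as an engineer would, in place of code of your own. Each camera call takes 0.05 s, during which the arm holds its last target. There are 200 camera calls.

TASK

Make the small aluminium mould ready for the next shot: give the bare mould base a short press of release agent from the canister's sprung cap and let it up, then stack every cavity plate on the bench onto the base, and the sprue plate with the cup on top of them all, chamfered corners matched so that each skirt drops fully home over the one below. Then seat the steel cone in the cup, lift it about two centimetres straight up to check that it comes free of its taper, and seat it again and leave it. Do not disturb the screwdriver and the jar.

Things in the scene. Friction and masses are not known exactly. Their poses are not given: they have to be found in the camera images.
- base: Fixed mould base: steel bolster 120 x 90 x 12 mm with an aluminium block on it, 80 mm (x) by 52 mm (y), top 34 mm above the origin, its two +x corners cut by 12 mm chamfers like the plates'. Origin: centre of the underside, on the bench. A plate seated on it has its origin 26 mm above this one, with the same yaw.
- canister: Fixed white release-agent canister, 52 mm diameter, on an 60 mm square foot beside the base; 136 mm high with its cap. Origin: centre of the underside, on the bench.
- cap_top (a point): Centre of the top of the canister's white nozzle cap, 30 mm diameter, 136 mm above the bench when up; moves down with the cap.
- cap (a joint): Travel of the sprung nozzle cap, m: 0 up, 0.006 fully down; pushes back with about 3.6 N at first and 7.2 N at the bottom, springs up when let go. It sprays from 0.004 on.
- plate1: Aluminium cavity plate (may be absent), 0.25 kg, dark bar shape on flat top. Block 80 (x) by 52 (y) mm, upright sides, 8 to 30 mm above the origin, grip on y; 12 mm chamfers on its two +x corners only. Foot: hollow flared skirt 8 mm deep, 95 x 68 outside, 12 high; fits over the block below one way round, 1.2 mm play (4 at its mouth). Seats 22 mm above the plate below. Origin: centre of underside.
- plate2: Aluminium cavity plate (may be absent), 0.25 kg, dark bar shape on flat top. Block 80 (x) by 52 (y) mm, upright sides, 8 to 30 mm above the origin, grip on y; 12 mm chamfers on its two +x corners only. Foot: hollow flared skirt 8 mm deep, 95 x 68 outside, 12 high; fits over the block below one way round, 1.2 mm play (4 at its mouth). Seats 22 mm above the plate below. Origin: centre of underside.
- plate3: Aluminium cavity plate (may be absent), 0.25 kg, dark bar shape on flat top. Block 80 (x) by 52 (y) mm, upright sides, 8 to 30 mm above the origin, grip on y; 12 mm chamfers on its two +x corners only. Foot: hollow flared skirt 8 mm deep, 95 x 68 outside, 12 high; fits over the block below one way round, 1.2 mm play (4 at its mouth). Seats 22 mm above the plate below. Origin: centre of underside.
- plate4: Aluminium cavity plate (may be absent), 0.25 kg, dark bar shape on flat top. Block 80 (x) by 52 (y) mm, upright sides, 8 to 30 mm above the origin, grip on y; 12 mm chamfers on its two +x corners only. Foot: hollow flared skirt 8 mm deep, 95 x 68 outside, 12 high; fits over the block below one way round, 1.2 mm play (4 at its mouth). Seats 22 mm above the plate below. Origin: centre of underside.
- sprue_plate: Aluminium sprue plate, 0.3 kg: block, chamfers, skirt, seating and origin exactly as the cavity plates', but with an upright tapered cup in the middle of its top: 46 mm outside diameter at the rim, 24 mm high, rim 54 mm above the origin, inside tapering from 38 mm diameter at the rim to about 18 mm.
- cup_seat (a point): Point on the axis of the sprue plate's cup, 35.1 mm above that plate's origin, where the cone's origin lies when the cone is fully seated (18.9 mm below the cup's rim); z up.
- cone: Steel sprue cone, 0.18 kg, 50 mm high: tapered plug from 21 mm diameter at the bottom to 39 mm at 22 mm up (same taper as the cup), then a plain upright stem 20 mm in diameter from 22.5 to 50 mm up, to grip. Origin: centre of its small bottom end, z up. At the start it stands upright in the rest frame.
- cone_rest: Fixed black square rest frame round the cone's foot, 46 mm square, 10 mm high, with a 34 mm square opening; the cone stands in it on the bench. Origin: centre of its underside.
- screwdriver: Bystander: screwdriver lying on the bench, blue handle. Origin: its underside.
- jar: Bystander: closed amber jar with black lid, 64 mm diameter, 78 mm high. Origin: centre of its underside.
Things that resemble listed ones, but are neither listed nor needed, are in the scene too. Leave any orange or turquoise look-alike of the base alone.

How it is judged:
On the way, in this order (a step that is already met when the one before it is completed fails the run):
1. the canister's nozzle cap is pressed down at least 4 mm (value of joint cap above 0.004 m), for 0.1 s.
2. the cap is let up again (value of joint cap below 0.0015 m), for 0.1 s.
3. all cavity plates are home on the base, in any order, and the sprue plate is home on top of them (horizontal distance between each of plate1, plate2, plate3, plate4, sprue_plate and base below 0.01 m and angle between the x axis of each of plate1, plate2, plate3, plate4, sprue_plate and the x axis of base, either way round below 0.15 rad and angle between each of plate1, plate2, plate3, plate4, sprue_plate's own z axis and vertical below 0.035 rad and (z of plate1 in the frame of base between 0.0238 and 0.0282 m or z of plate1 in the frame of base between 0.0458 and 0.0502 m or z of plate1 in the frame of base between 0.0678 and 0.0722 m or z of plate1 in the frame of base between 0.0898 and 0.0942 m) and (z of plate2 in the frame of base between 0.0238 and 0.0282 m or z of plate2 in the frame of base between 0.0458 and 0.0502 m or z of plate2 in the frame of base between 0.0678 and 0.0722 m or z of plate2 in the frame of base between 0.0898 and 0.0942 m) and (z of plate3 in the frame of base between 0.0238 and 0.0282 m or z of plate3 in the frame of base between 0.0458 and 0.0502 m or z of plate3 in the frame of base between 0.0678 and 0.0722 m or z of plate3 in the frame of base between 0.0898 and 0.0942 m) and (z of plate4 in the frame of base between 0.0238 and 0.0282 m or z of plate4 in the frame of base between 0.0458 and 0.0502 m or z of plate4 in the frame of base between 0.0678 and 0.0722 m or z of plate4 in the frame of base between 0.0898 and 0.0942 m) and (z of sprue_plate in the frame of base between 0.0678 and 0.0722 m or z of sprue_plate in the frame of base between 0.0898 and 0.0942 m or z of sprue_plate in the frame of base between 0.1118 and 0.1162 m) and z of sprue_plate in the frame of plate1 above 0.015 m and z of sprue_plate in the frame of plate2 above 0.015 m and z of sprue_plate in the frame of plate3 above 0.015 m and z of sprue_plate in the frame of plate4 above 0.015 m), for 0.2 s.
4. the cone is seated in the cup (all of step 3 and horizontal distance between cone and cup_seat below 0.003 m and z of cone in the frame of cup_seat between -0.002 and 0.002 m and angle between cone's own z axis and vertical below 0.06 rad), for 0.2 s.
5. the cone is lifted at least 8 mm off its seat, still over the cup (z of cone in the frame of cup_seat above 0.008 m and horizontal distance between cone and cup_seat below 0.02 m), for 0.1 s.
At the end, for the whole second after the job is handed in: All plates present home on the base (10 mm, 0.15 rad, level to 0.035 rad, height within 2.2 mm of 26 mm + a multiple of 22 mm over the base's origin), sprue plate topmost; cone in the cup within 3 mm sideways, 2 mm in height, 0.06 rad of upright; cap up; all at rest (all of step 4 and linear speed of each of plate1, plate2, plate3, plate4, sprue_plate, cone below 0.02 m/s and value of joint cap below 0.0015 m); the robot touches nothing.
It fails at once if the cap is pressed while a plate is on the base (the bare base is to be sprayed) (value of joint cap above 0.004 m and horizontal distance between any of plate1, plate2, plate3, plate4, sprue_plate and base below 0.03 m).
It fails at once if a bystander (screwdriver, jar) is moved more than 40 mm (distance of any of screwdriver, jar from where it was at the start of the episode above 0.04 m).
Of plate1, plate2, plate3, plate4 only 2 to 4 are there at a start; the rules pass over those that are not, and their reading is None.
At some moment in a run one of plate1, plate2, plate3, plate4, sprue_plate may be knocked a few centimetres aside while the robot is not near it.
It also fails if it takes over 210 s, if anything falls off the work surface, if the arm or the gripper's body presses on something with over 40 N, if the wrist force passes 120 N, or if a joint passes its speed limit or range.

## Working session

There is one attempt and no reset: what is moved stays moved. The work goes in short steps, each a Python script; the robot and the scene stay as the last script left them, time stands still between calls to the robot, and variables do not carry over. Pictures are saved under pics/ and viewed, at most 14 in all, crops included, and the job is handed in when it is done.

```bash
mkdir -p pics; ls; python3 - <<'E'
from rig import robot
import cv2,numpy as np
for n in("top","scene"):
    im=robot.grab_frame(n); cv2.imwrite(f"pics/{n}0.png",im[...,::-1]); c=robot.camera_info(n)
    R=cv2.Rodrigues(np.array(c["rvec"],float))[0]; print(n,c,"campos",-R.T@np.array(c["tvec"]))
print(robot.get_state())
E
```

```text
pics
top {'fx': 499.5799963454885, 'fy': 499.5799963454885, 'cx': 320.3843796762134, 'cy': 239.89244287180503, 'dist': array([-0.08648823,  0.        ,  0.        ,  0.        ,  0.        ]), 'rvec': array([ 2.14904634, -2.18039452,  0.07662828]), 'tvec': array([0.03231099, 0.58748591, 1.07317997])} campos [0.48734655 0.00187182 1.12267038]
scene {'fx': 513.4986995121662, 'fy': 513.4986995121662, 'cx': 317.166376415698, 'cy': 235.54187087789484, 'dist': array([0.01476439, 0.        , 0.        , 0.        , 0.        ]), 'rvec': array([ 1.19240326,  2.43530129, -0.87209075]), 'tvec': array([ 0.33993849, -0.28782792,  1.31761696])} campos [1.04119305 0.38371847 0.83856705]
{'time': 0.1, 'qpos': array([-1.3494937 ,  0.41791984, -0.01028318,  1.61406895,  0.00468482,
        1.1107135 , -0.0529578 ]), 'joint_vel': array([-0.00026191, -0.0006648 ,  0.0035257 , -0.00137109, -0.00060463,
       -0.00079294,  0.00042952]), 'effort': array([ 1.44829814e-03, -8.52596569e+01,  6.40412662e-01, -4.26703978e+01,
       -4.88242402e-02,  1.61859998e-02,  2.52333177e-05]), 'ee_pos': array([0.16230467, 0.60324448, 0.22390338]), 'tool_rot': array([[-9.65672221e-01,  2.59763586e-01, -2.04672820e-04],
       [ 2.59763654e-01,  9.65671635e-01, -1.06645479e-03],
       [-7.93793837e-05, -1.08301232e-03, -9.99999410e-01]]), 'force': array([-0.09751848,  0.29090261,  0.66284357]), 'moment': array([ 0.03718589,  0.02355008, -0.01335789]), 'grasp_force': 0.0, 'opening': 0.09413499607395298}
```

View pics/top0.png

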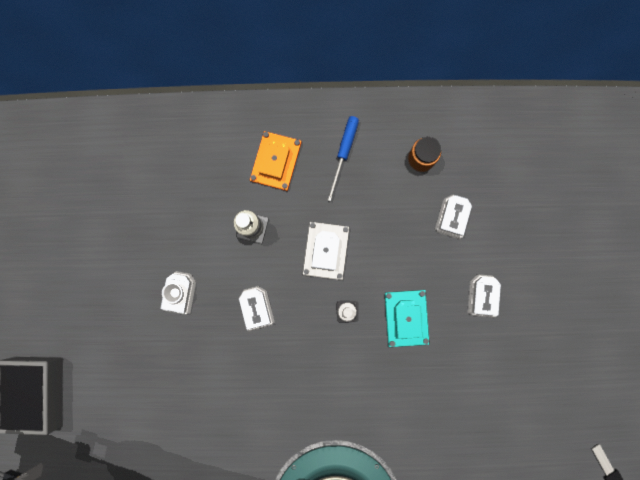

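View pics/scene0.png

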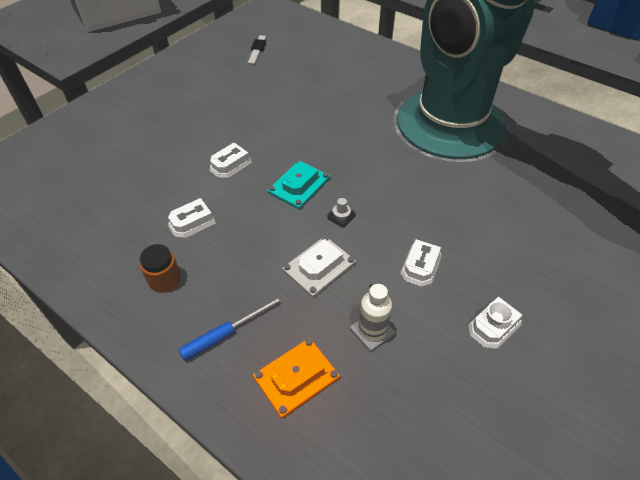

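The top view shows the aluminium base at (326,250), the canister at (247,222), the cone at (347,312) and the sprue plate at (177,293). There are three cavity plates, at (455,216), (487,297) and (255,309), with their chamfers towards image-up. Next I write helpers and measure.

```bash
cat > h.py <<'E'
from rig import robot
import cv2,numpy as np
def cam(n):
    c=robot.camera_info(n); K=np.array([[c["fx"],0,c["cx"]],[0,c["fy"],c["cy"]],[0,0,1]])
    return K,np.array(c["dist"]),cv2.Rodrigues(np.array(c["rvec"],float))[0],np.array(c["tvec"],float)
def ray(px,z,c):
    K,d,R,t=c; u=cv2.undistortPoints(np.array(px,float).reshape(-1,1,2),K,d).reshape(-1,2)
    v=np.c_[u,np.ones(len(u))]@R; o=-R.T@t
    return (o+v*((z-o[2])/v[:,2])[:,None])[:,:2]
def proj(p,c):
    K,d,R,t=c; return cv2.projectPoints(np.array(p,float).reshape(-1,3),cv2.Rodrigues(R)[0],t,K,d)[0].reshape(-1,2)
def blobs(m,lo,hi):
    cs=cv2.findContours(m.astype(np.uint8),cv2.RETR_EXTERNAL,cv2.CHAIN_APPROX_NONE)[0]
    return [c for c in cs if lo<cv2.contourArea(c)<hi]
def centroid(P):
    M=cv2.moments(P.astype(np.float32).reshape(-1,1,2)); return np.array([M["m10"],M["m01"]])/M["m00"]
def rect(P):
    """centre, yaw of long side in (-90,90], long, short for metric points"""
    (c,(w,h),a)=cv2.minAreaRect((P*1000).astype(np.float32))
    if w<h: w,h,a=h,w,a+90
    return np.array(c)/1000,(a+90)%180-90,w/1000,h/1000
def down(yaw):
    """tool down, tool x axis along yaw+180 or yaw; y closes across"""
    s,c=np.sin(yaw),np.cos(yaw); return np.array([[c,s,0],[s,-c,0],[0,0,-1.]])
E
python3 - <<'E'
from h import *
im=cv2.imread("pics/top0.png"); c=cam("top"); hsv=cv2.cvtColor(im,cv2.COLOR_BGR2HSV)
m=(hsv[...,2]>150)&(hsv[...,1]<60)
for b in blobs(m,80,4000):
    P=ray(b,0.012,c); print(b.reshape(-1,2).mean(0).round(),cv2.contourArea(b),rect(P),centroid(P))
print("canister cap",ray([[242,221]],.136,c),"cone stem",ray([[347,311]],.05,c))
for (u,v) in[(326,250),(455,216),(487,297),(255,309),(177,293)]:print(ray([[u,v]],.03,c))
a=[cv2.resize(im[v-40:v+40,u-50:u+50],None,fx=4,fy=3.75,interpolation=cv2.INTER_CUBIC) for u,v in[(326,250),(245,225),(347,312),(455,216)]]
cv2.imwrite("pics/crops.png",np.vstack([np.hstack(a[:2]),np.hstack(a[2:])]))
w=robot.grab_frame("wrist");cv2.imwrite("pics/w0.png",w[...,::-1])
E
```

```text
[603. 459.] 234.5 (array([ 0.08923558, -0.59814508]), 28.530303955078125, 0.06866618347167969, 0.0203902473449707) [ 0.0892862 -0.5981026]
[347. 311.] 229.0 (array([ 0.42979236, -0.03138463]), 89.19682312011719, 0.037522422790527345, 0.03730802154541016) [ 0.43000389 -0.03214106]
[255. 309.] 1030.5 (array([0.44177185, 0.17095395]), 14.014142990112305, 0.08981568145751953, 0.06315023422241212) [0.44029435 0.17083613]
[485. 295.] 916.5 (array([ 0.45998557, -0.34170685]), -2.3037643432617188, 0.09036598968505859, 0.06305540847778321) [ 0.46050481 -0.34324584]
[177. 293.] 1042.0 (array([0.47773288, 0.34834564]), -10.007926940917969, 0.0904765853881836, 0.06837784576416016) [0.47563203 0.34724698]
[324. 251.] 2008.5 (array([0.56604584, 0.01271269]), -8.214241027832031, 0.12030813598632813, 0.0893468475341797) [0.56588306 0.01169815]
[245. 222.] 437.5 (array([0.63242352, 0.19228943]), -0.0601043701171875, 0.05459090805053711, 0.05222297286987305) [0.63235463 0.19262612]
[453. 215.] 892.5 (array([ 0.64159375, -0.27789243]), -17.956298828125, 0.08998252868652344, 0.06289364624023437) [ 0.64266297 -0.27998508]
canister cap [[0.61830255 0.17803971]] cone stem [[ 0.4327911  -0.03131744]]
[[0.56519138 0.01173155]]
[[ 0.63601234 -0.27427098]]
[[ 0.45686775 -0.33823276]]
[[0.43841606 0.16848516]]
[[0.47483363 0.34182351]]
```

View pics/crops.png

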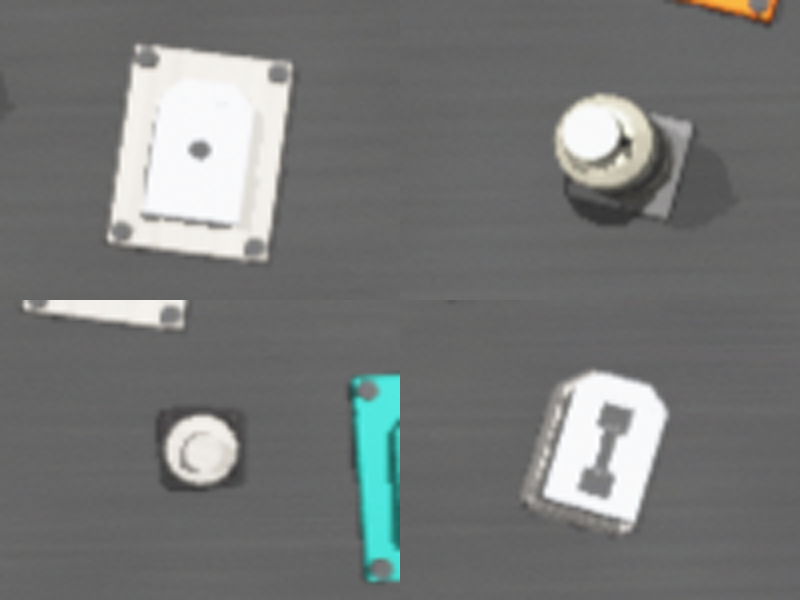

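The crops show the base with chamfers towards +x and a dark dot at the block's centre. The canister cap is at about (243,220) in the top image. Next I press the cap, then look at the base from close by.

```bash
cat >> h.py <<'E'
def goto(x,y,z,yaw):
    """ptp with the half-turn that needs least joint travel; returns R"""
    q0=np.array(robot.get_state()["qpos"]); best=None
    for k in(0,np.pi):
        R=down(yaw+k); q=robot.ik(np.array([x,y,z]),R)
        if q is not None:
            d=np.abs(np.array(q)-q0).max()+ (abs(q[6])>2.6)*3
            if best is None or d<best[0]: best=(d,R)
    robot.move_ptp(np.array([x,y,z]),best[1]); return best[1]
def shot(name):
    c=cam("wrist"); im=np.ascontiguousarray(robot.grab_frame("wrist")[...,::-1]); cv2.imwrite(f"pics/{name}.png",im); return im,c
E
python3 - <<'E'
from h import *
cx,cy=.618,.178
robot.gripper_to(0.0)
goto(cx,cy,.22,-.15)
im,c=shot("wcan"); print(proj([cx,cy,.136],c))
print(robot.get_state()["time"],robot.get_state()["qpos"])
goto(0.565,.012,.30,-.143); shot("wbase"); print(proj([.565,.012,.034],cam("wrist")))
E
python3 -c "
import cv2,numpy as np
a=[cv2.resize(cv2.imread('pics/'+n+'.png'),(400,300)) for n in('wcan','wbase')]
cv2.imwrite('pics/v1.png',np.hstack(a))"
```

```text
[[318.55074627 256.64755593]]
3.8417 [-0.56739781  0.46891631  0.32769347  1.57891476 -0.16261253  1.12074947
  1.22047333]
[[319.16577414 215.40626413]]
```

View pics/v1.png

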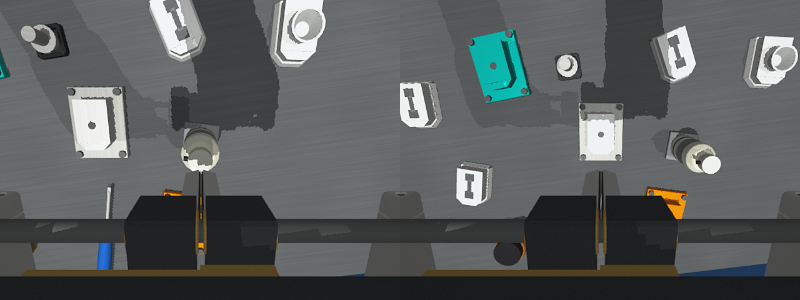

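The wrist view shows the cap at about (320,253), with (318,257) predicted, and the base dot at about (321,215), with (319,215) predicted, so the estimates hold. I press the cap and then measure the base and the first plate.

```bash
cat >> h.py <<'E'
def darkbar(im,c,xy,z,rad=.028,thr=110):
    """dark mark near xy at height z: centre and axis yaw (deg), length"""
    g=cv2.cvtColor(im,cv2.COLOR_BGR2GRAY); u=proj([xy[0],xy[1],z],c)[0]
    r=np.linalg.norm(proj([xy[0]+rad,xy[1],z],c)[0]-u)
    m=np.zeros_like(g); cv2.circle(m,tuple(int(round(v)) for v in u),int(r),1,-1)
    bs=blobs((g<thr)&(m>0),15,1e5)
    b=max(bs,key=cv2.contourArea); P=ray(b,z,c); 
    return centroid(P),*rect(P)[1:],len(bs)
E
python3 - <<'E'
from h import *
cx,cy=.618,.178
im,c=cv2.imread("pics/wbase.png"),cam("wrist")
print("dot",darkbar(im,c,(.565,.012),.034,.015))
R=goto(cx,cy,.19,-.15)
f0=robot.get_state()["force"][2]
robot.move_linear(np.array([cx,cy,.158]),.08)
for z in(.152,.150,.1495):
    robot.move_linear(np.array([cx,cy,z]),.03); robot.pause(.15); s=robot.get_state(); print(z,s["ee_pos"],s["force"][2]-f0)
robot.pause(.2)
robot.move_linear(np.array([cx,cy,.19]),.05); robot.pause(.2); print(robot.get_state()["force"][2]-f0)
robot.gripper_to(.094)
for i,(x,y,a) in enumerate([(.438,.168,.24),(.457,-.338,-.04),(.636,-.274,-.31)]):
    goto(x,y,.25,a); im,c=shot(f"p{i}"); print(i,darkbar(im,c,(x,y),.03))
print(robot.get_state()["time"])
E
python3 -c "
import cv2,numpy as np
a=[cv2.resize(cv2.imread('pics/p%d.png'%n),(400,300)) for n in(0,1,2)]
cv2.imwrite('pics/v2.png',np.vstack([np.hstack(a[:2]),np.hstack([a[2],a[2]*0])]))"
```

```text
Traceback (most recent call last):
  File "h.py", line 42, in darkbar
    b=max(bs,key=cv2.contourArea); P=ray(b,z,c);
ValueError: max() iterable argument is empty
[ WARN:0@0.009] global loadsave.cpp:275 findDecoder imread_('pics/p0.png'): can't open/read file: check file path/integrity
Traceback (most recent call last):
cv2.error: OpenCV(4.12.0) /io/opencv/modules/imgproc/src/resize.cpp:4208: error: (-215:Assertion failed) !ssize.empty() in function 'resize'
```

```bash
python3 - <<'E'
s=open("h.py").read()
s=s.replace("rad=.028,thr=110","rad=.025").replace("    bs=blobs((g<thr)","    thr=cv2.threshold(g[m>0].reshape(1,-1),0,255,cv2.THRESH_OTSU)[0]\n    bs=blobs((g<=thr)").replace(",15,1e5)",",8,1e5)").replace("len(bs)","len(bs),thr")
open("h.py","w").write(s)
E
python3 - <<'E'
from h import *
cx,cy=.618,.178
im,c=cv2.imread("pics/wbase.png"),cam("wrist")
print("dot",darkbar(im,c,(.565,.012),.034,.015))
R=goto(cx,cy,.19,-.15)
f0=robot.get_state()["force"][2]
robot.move_linear(np.array([cx,cy,.158]),.08)
for z in(.152,.150,.1495):
    robot.move_linear(np.array([cx,cy,z]),.03); robot.pause(.15); s=robot.get_state(); print(z,s["ee_pos"],s["force"][2]-f0)
robot.pause(.2)
robot.move_linear(np.array([cx,cy,.19]),.05); robot.pause(.2); print(robot.get_state()["force"][2]-f0)
robot.gripper_to(.094)
for i,(x,y,a) in enumerate([(.438,.168,.24),(.457,-.338,-.04),(.636,-.274,-.31)]):
    goto(x,y,.25,a); im,c=shot(f"p{i}"); print(i,darkbar(im,c,(x,y),.03))
print(robot.get_state()["time"])
E
python3 -c "
import cv2,numpy as np
a=[cv2.resize(cv2.imread('pics/p%d.png'%n),(400,300)) for n in(0,1,2)]
cv2.imwrite('pics/v2.png',np.vstack([np.hstack(a[:2]),np.hstack([a[2],a[2]*0])]))"
```

```text
dot (array([0.5647062 , 0.01427605]), -8.149559020996094, 0.00988784408569336, 0.009800745010375976, 1, 181.0)
0.152 [0.61851423 0.17809457 0.15257128] 4.25215719470256
0.15 [0.61854279 0.1781088  0.1506934 ] 5.525648555931043
0.1495 [0.61856042 0.17810388 0.15024021] 5.175151337953689
-0.7159265445717835
0 (array([0.43412772, 0.16698754]), 50.787235260009766, 0.048378807067871094, 0.040873580932617185, 1, 183.0)
1 (array([ 0.45482751, -0.33941915]), -14.253913879394531, 0.04846280288696289, 0.03502177810668945, 1, 178.0)
2 (array([ 0.63531533, -0.27547074]), -17.552162170410156, 0.049023609161376956, 0.017796697616577147, 1, 186.0)
13.7333
```

View pics/v2.png

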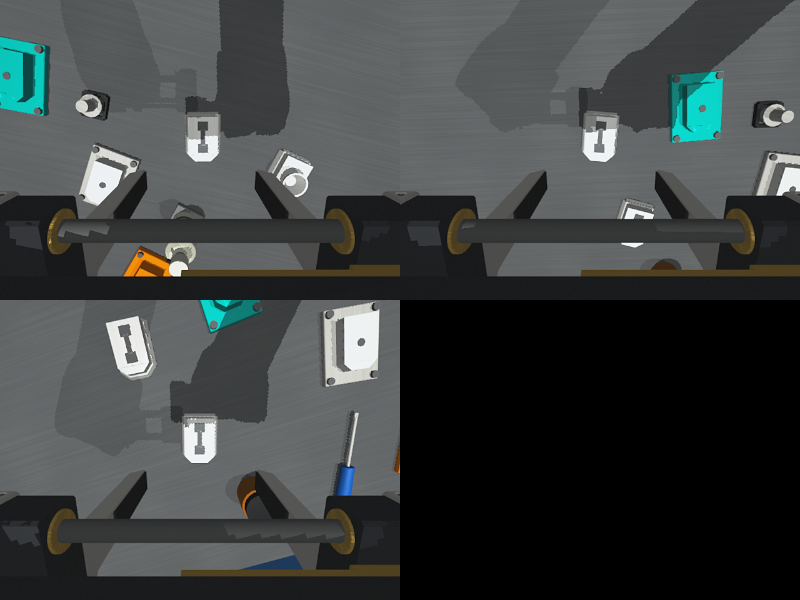

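Plates 0–2 are in view under the tool, but the arm's shadow crosses their bars at rows of about 215, so I'll look from 5 cm further back. The press force was short of clear proof, so I press deeper. The base is still bare, so that is allowed. Then I view the base dot from two opposite yaws to cancel the camera offset.

```bash
python3 - <<'E'
from h import *
cx,cy=.618,.178
goto(cx,cy,.26,-.15); robot.gripper_to(0)
robot.move_linear(np.array([cx,cy,.17]),.1)
f0=robot.get_state()["force"][2]
robot.move_linear(np.array([cx,cy,.158]),.08)
for z in(.150,.1485,.1475):
    robot.move_linear(np.array([cx,cy,z]),.03); robot.pause(.2); s=robot.get_state(); print(z,s["ee_pos"],s["force"][2]-f0)
robot.move_linear(np.array([cx,cy,.20]),.06); robot.pause(.2); print(robot.get_state()["force"][2]-f0)
def look(R,tag):
    robot.move_ptp(np.array([.525,.02,.28]),R); robot.pause(.3); im,c=shot(tag); print(tag,darkbar(im,c,(.565,.013),.034,.015), "q7",robot.get_state()["qpos"][6])
for k in(0,np.pi):
    try: look(down(-.143+k),f"b{k:.0f}")
    except Exception as e: print(k,e)
robot.gripper_to(.094)
for i,(x,y,a) in enumerate([(.438,.168,.24),(.457,-.338,-.04),(.636,-.274,-.31)]):
    goto(x-.05,y,.25,a); robot.pause(.2);im,c=shot(f"q{i}"); print(i,darkbar(im,c,(x,y),.03))
print(robot.get_state()["time"])
E
```

```text
0.15 [0.61841889 0.17797734 0.15035823] 5.433016989363877
0.1485 [0.61845607 0.17803421 0.14928324] 12.603371537639678
0.1475 [0.61857312 0.17800507 0.14911842] 24.586267603584144
-0.6292685278287675
b0 (array([0.56507234, 0.01375688]), 37.0359992980957, 0.010464454650878906, 0.010435524940490723, 1, 172.0) q7 -1.5124337822495766
b3 (array([0.56502657, 0.01385819]), 55.42124557495117, 0.010709735870361328, 0.010615886688232422, 1, 174.0) q7 -1.512506530499755
0 (array([0.43693648, 0.17233018]), 14.150318145751953, 0.05034907150268555, 0.01790641975402832, 2, 172.0)
1 (array([ 0.45798721, -0.33777638]), -6.858428955078125, 0.05004130172729492, 0.017366851806640625, 1, 176.0)
2 (array([ 0.63601502, -0.27566603]), -18.073204040527344, 0.05034149169921875, 0.01689679527282715, 1, 174.0)
30.2833
```

```bash
python3 - <<'E'
from h import *
p=np.array([.545,.014,.28]); R=goto(*p,-.143); robot.pause(.3)
q=np.array(robot.get_state()["qpos"])
im,c=shot("h0"); print(darkbar(im,c,(.565,.0135),.034,.015),c[2].T@-c[3])
q2=q.copy(); q2[6]+=np.pi if q[6]<0 else -np.pi; robot.goto_joints(q2); robot.pause(.3)
im,c=shot("h1"); print(darkbar(im,c,(.565,.0135),.034,.015),c[2].T@-c[3],robot.get_state()["ee_pos"])
# block/bolster edges: bright blob yaw
for n in("h0","h1"):pass
hsv=cv2.cvtColor(im,cv2.COLOR_BGR2HSV); u=proj([.565,.0135,.034],c)[0]
for t in(130,150,170,190,210,235):
    for b in blobs((hsv[...,2]>t)&(hsv[...,1]<50),1500,40000):
        if cv2.pointPolygonTest(b,tuple(map(float,u)),False)>=0: print(t,rect(ray(b,.012,c)),rect(ray(b,.034,c)))
print(robot.get_state()["time"])
cv2.imwrite("pics/v3.png",np.hstack([cv2.resize(cv2.imread(f"pics/{n}.png"),(400,300)) for n in("h0","h1")]))
E
```

```text
(array([0.56483521, 0.01403782]), 81.70274353027344, 0.01041346549987793, 0.010409138679504394, 1, 169.0) [0.61366424 0.00378834 0.43946209]
(array([0.56451762, 0.01380001]), -8.33172607421875, 0.010891014099121094, 0.010657999992370605, 1, 176.0) [0.47630035 0.0237309  0.43946563] [0.54509003 0.01323148 0.27995273]
130 (array([0.56918579, 0.01309779]), -8.4317626953125, 0.10851603698730469, 0.08962094116210938) (array([0.56440533, 0.01364504]), -8.4317626953125, 0.1029311752319336, 0.08500851440429688)
150 (array([0.56922131, 0.01339142]), -8.415267944335938, 0.10847837066650391, 0.08864286804199219) (array([0.56443896, 0.01392357]), -8.415267944335938, 0.10289543151855468, 0.08408078002929688)
170 (array([0.56920337, 0.01327844]), -8.336029052734375, 0.10838814544677734, 0.08793547058105469) (array([0.564422  , 0.01381638]), -8.336021423339844, 0.10280979919433594, 0.08340977478027344)
190 (array([0.56912848, 0.01329326]), -8.335807800292969, 0.1058363265991211, 0.08760321807861328) (array([0.56435095, 0.01383044]), -8.335784912109375, 0.10038934326171875, 0.08309463500976562)
210 (array([0.56912811, 0.01329135]), -8.351913452148438, 0.10585372924804687, 0.0869398193359375) (array([0.56435065, 0.01382862]), -8.351898193359375, 0.10040583801269531, 0.08246537017822266)
235 (array([0.56984601, 0.01346538]), -8.334220886230469, 0.08297165679931641, 0.05423832702636719) (array([0.56503162, 0.01399374]), -8.334327697753906, 0.07870150756835938, 0.05144685745239258)
34.8667
```

View pics/v3.png

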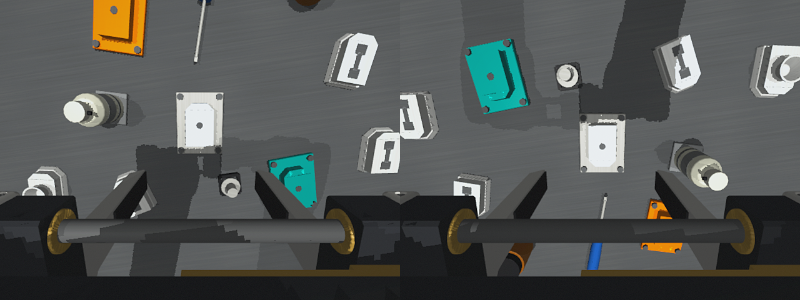

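The two opposite views agree (dot at image (321,200) and (321,232)), so the wrist camera offset is negligible. The base is at (.5647,.0139) with yaw -8.34°. The cap also bottomed out and sprang up. Now I pick and place the first plate.

```bash
cat >> h.py <<'E'
BX,BY,BYAW=.5647,.0139,np.radians(-8.34); G=.0325
def lin(p,v=.15,thr=None):
    """linear move; then one correction of the standing xy error for free moves"""
    p=np.array(p,float); r=robot.move_linear(p,v,threshold=thr)
    if thr is None:
        e=p-np.array(robot.get_state()["ee_pos"]); e[2]=0; robot.move_linear(p+e,.05)
        return p+e
    return r
def st():
    s=robot.get_state(); return np.round(s["ee_pos"],4),np.round(s["force"],1),round(s["opening"],4),round(s["grasp_force"],1),round(s["time"],1)
def look(x,y,a,tag):
    goto(x-.05,y,.25,a); robot.pause(.2); im,c=shot(tag); r=darkbar(im,c,(x,y),.03); print(tag,r); return r
def pick(x,y,yaw,z0=0):
    R=goto(x,y,.12,yaw); lin([x,y,.12]); q=lin([x,y,z0+G],.12); robot.pause(.1); print("at",st())
    robot.gripper_to(.04); robot.pause(.2); print("grip",st()); robot.move_linear(np.array([q[0],q[1],.24]),.15); print("up",st())
def place(n,extra=0):
    z=.026+.022*n+G
    x0=np.array(robot.get_state()["tool_rot"])[:,0]
    goto(BX,BY,.24,BYAW); x1=np.array(robot.get_state()["tool_rot"])[:,0]; assert x0@x1>.7,(x0,x1)
    q=lin([BX,BY,z+.014],.12); robot.pause(.3); q=lin([BX,BY,z+.014],.03); print("over",st())
    hit=robot.move_linear(np.array([q[0],q[1],z-.002]),.02,threshold=12); robot.pause(.2); s=st(); print("down",hit,s,"z err",s[0][2]-z); return s[0][2]-z
def release(n):
    robot.gripper_to(.094); z=.026+.022*n+G; robot.move_linear(np.array([BX,BY,z+.06]),.12); print("rel",st())
E
python3 - <<'E'
from h import *
c,a,l,w,n,t=look(.458,-.338,-.1,"r1")
assert .047<l<.053 and .015<w<.02,(l,w)
pick(*c,np.radians(a)); place(0)
E
```

```text
r1 (array([ 0.46069003, -0.33808014]), -5.8465728759765625, 0.046173145294189456, 0.01681161117553711, 1, 177.0)Traceback (most recent call last):
  File "<stdin>", line 3, in <module>
AssertionError: (0.046173145294189456, 0.01681161117553711)
```

```bash
sed -i 's/rad=.025/rad=.030/; s/im,c=shot(tag); r=darkbar(im,c,(x,y),.03);/im,c=shot(tag); r=darkbar(im,c,(x,y),.03); r=darkbar(im,c,r[0],.03);/' h.py
python3 - <<'E'
from h import *
c,a,l,w,n,t=look(.460,-.338,-.1,"r1")
im,cc=shot("r1b"); u=proj([*c,.03],cc)[0].astype(int); cv2.imwrite("pics/v4.png",cv2.resize(im[u[1]-60:u[1]+60,u[0]-80:u[0]+80],(640,480)))
E
```

```text
r1 (array([ 0.45797792, -0.33776263]), -6.7006072998046875, 0.0508132209777832, 0.01739252281188965, 1, 182.0)
```

View pics/v4.png

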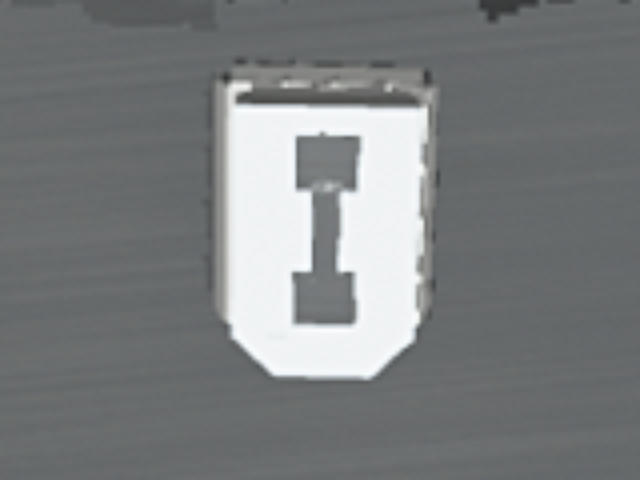

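The crop shows a clean bar centred at (325,230) with chamfers at the bottom (+x). The centre is (.4580,-.3378) with yaw -6.7°. I pick it up and place it.

```bash
python3 - <<'E'
from h import *
pick(.4580,-.3378,np.radians(-6.7)); place(0)
E
```

```text
at (array([ 0.458 , -0.3375,  0.0328]), array([ 0.1, -0.3,  0.1]), 0.0937, 0.0, 41.5)
grip (array([ 0.4578, -0.3375,  0.0325]), array([-0.1, -1. , -0.5]), 0.0514, 30.0, 42.4)
up (array([ 0.4576, -0.3372,  0.2393]), array([ 0.8,  0.4, -2.6]), 0.0518, 30.0, 43.9)
over (array([0.5647, 0.0139, 0.0725]), array([-0.5, -0.8, -2.2]), 0.0517, 30.0, 47.9)
down True (array([0.5647, 0.0139, 0.0584]), array([-1.1, -0.4,  6.7]), 0.0518, 30.0, 48.8) z err -9.999999999999593e-05
```

Seated, with a z error of -0.1 mm. I release it and do the second plate.

```bash
python3 - <<'E'
from h import *
release(0)
c,a,l,w,n,t=look(.636,-.2757,np.radians(-18),"r2")
assert .048<l<.053 and .015<w<.02
pick(*c,np.radians(a)); e=place(1)
if abs(e)<.0012:
    release(1)
    c,a,l,w,n,t=look(.437,.1715,np.radians(14.2),"r3")
    if .048<l<.053 and .015<w<.02:
        pick(*c,np.radians(a)); place(2)
E
```

```text
rel (array([0.5645, 0.0142, 0.1181]), array([0.1, 0.3, 0.1]), 0.094, 0.0, 50.2)
r2 (array([ 0.61448281, -0.26992312]), 74.01470947265625, 0.06011213684082031, 0.04223111343383789, 2, 169.0)Traceback (most recent call last):
  File "<stdin>", line 4, in <module>
AssertionError
```

The assertion caught something, so I look to see whether the plate was knocked.

```bash
python3 - <<'E'
from h import *
t=robot.grab_frame("top")[...,::-1]; w=cv2.imread("pics/r2.png")
cv2.imwrite("pics/v5.png",np.hstack([cv2.resize(t,(400,300)),cv2.resize(w,(400,300))]))
E
```

```text
(no output)
```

View pics/v5.png

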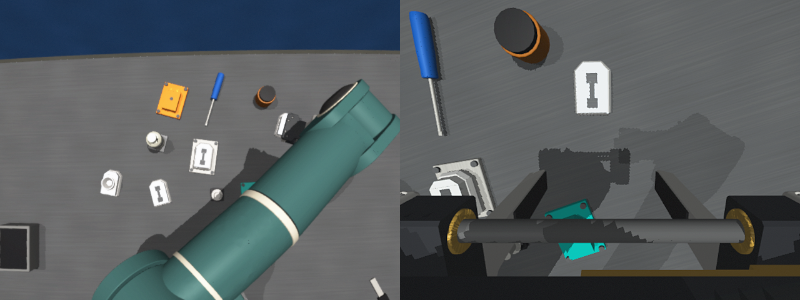

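The wrist view is half-turned this time, and the plate is at wrist pixel (307,147). I make the bar search global, by size, so a knocked plate is found too.

```bash
cat >> h.py <<'E'
def bars(im,c,z=.03):
    """all dark bar marks 50 x 17.5 mm on bright tops: list of (centre, yaw deg, l, w)"""
    g=cv2.cvtColor(im,cv2.COLOR_BGR2GRAY); out=[]
    for t in(140,155,170,185):
        for b in cv2.findContours((g<t).astype(np.uint8),cv2.RETR_LIST,cv2.CHAIN_APPROX_NONE)[0]:
            if not 150<cv2.contourArea(b)<6000: continue
            P=ray(b,z,c); r=rect(P)
            if .047<r[2]<.054 and .014<r[3]<.021 and not any(np.linalg.norm(o[0]-r[0])<.01 for o in out): out.append(((centroid(P)+r[0])/2,*r[1:]))
    return out
def look(x,y,a,tag,tries=2):
    for i in range(tries):
        goto(x-.03,y,.27,a); robot.pause(.2); im,c=shot(tag+str(i)); bs=[b for b in bars(im,c) if np.linalg.norm(b[0]-[BX,BY])>.06]
        for b in bs: print(tag,i,b)
        b=min(bs,key=lambda b:np.linalg.norm(b[0]-[x,y])); d=np.linalg.norm(b[0]-[x,y]); x,y=b[0]; a=np.radians(b[1])
        if d<.012: return b
    return b
E
python3 - <<'E'
from h import *
c,a,l,w=look(.636,-.2757,np.radians(-18),"s2")
im,cc=shot("s2v"); u=proj([*c,.03],cc)[0]; print(u)
E
```

```text
Traceback (most recent call last):
  File "h.py", line 81, in look
    b=min(bs,key=lambda b:np.linalg.norm(b[0]-[x,y])); d=np.linalg.norm(b[0]-[x,y]); x,y=b[0]; a=np.radians(b[1])
ValueError: min() iterable argument is empty
```

```bash
python3 - <<'E'
from h import *
im=cv2.imread("pics/s20.png"); c=cam("wrist"); print(st(),proj([.636,-.2757,.03],c))
g=cv2.cvtColor(im,cv2.COLOR_BGR2GRAY)
for t in(140,170,185):
    for b in cv2.findContours((g<t).astype(np.uint8),cv2.RETR_LIST,cv2.CHAIN_APPROX_NONE)[0]:
        if 100<cv2.contourArea(b)<9000: print(t,b.reshape(-1,2).mean(0).round(),cv2.contourArea(b),rect(ray(b,.03,c)))
cv2.imwrite("pics/v6.png",im)
E
```

```text
(array([ 0.6056, -0.2756,  0.2696]), array([-0.3,  0.2, -1.3]), 0.0939, 0.0, 52.3) [[313.72355973 192.40508901]]
140 [321. 396.] 108.0 (array([ 0.37966232, -0.20015903]), -55.41566848754883, 0.028170879364013673, 0.015135233879089355)
140 [289. 401.] 977.0 (array([ 0.38745978, -0.15849324]), -87.67480731010437, 0.06120238494873047, 0.043621929168701175)
140 [ 80. 371.] 115.0 (array([0.51164877, 0.08430821]), -32.75541687011719, 0.035328075408935546, 0.009020750045776366)
140 [ 90. 306.] 643.0 (array([0.59221222, 0.02972479]), 71.97706604003906, 0.059491996765136716, 0.02378863525390625)
140 [123. 300.] 2693.0 (array([ 0.57281274, -0.00059513]), -8.455314636230469, 0.11112178802490234, 0.08764048767089844)
140 [ 75. 188.] 474.5 (array([ 0.72399927, -0.02064112]), -16.662139892578125, 0.09638922119140625, 0.008830575942993165)
140 [312. 162.] 491.5 (array([ 0.66746173, -0.28418243]), -17.09131622314453, 0.05540454864501953, 0.01713067626953125)
140 [318. 158.] 4150.0 (array([ 0.67262378, -0.28607275]), -17.31475067138672, 0.08713158416748047, 0.06147250747680664)
140 [222.  90.] 250.5 
[... 612 characters left out ...]
ray([ 0.67240503, -0.28543301]), -17.393768310546875, 0.08623300170898437, 0.05814188385009766)
185 [ 90. 306.] 610.0 (array([0.59215247, 0.0295413 ]), 71.97706604003906, 0.05740663528442383, 0.023788467407226562)
185 [119. 297.] 1298.0 (array([ 0.58628827, -0.01460979]), 23.136320114135742, 0.11452035522460938, 0.08025650024414062)
185 [ 75. 187.] 309.0 (array([ 0.72399164, -0.02066269]), -16.557029724121094, 0.09633519744873047, 0.006750799179077148)
185 [312. 162.] 558.0 (array([ 0.66756641, -0.28381042]), -16.91412353515625, 0.055470672607421875, 0.017859882354736328)
185 [312. 160.] 3808.5 (array([ 0.67200269, -0.28544809]), -17.393753051757812, 0.08503112030029297, 0.05787255477905273)
```

View pics/v6.png

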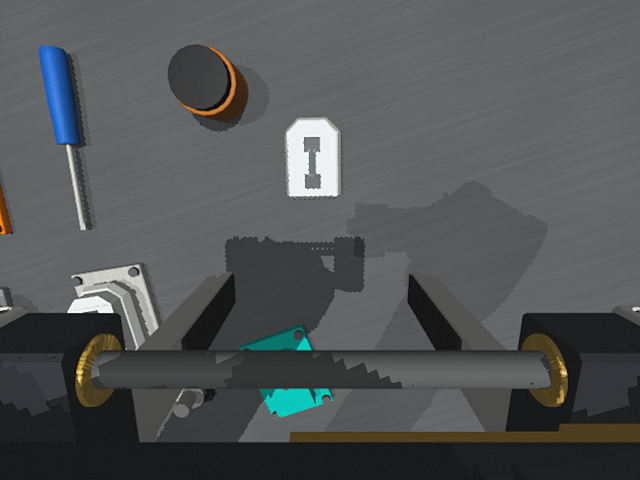

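The plate really was knocked about 3 cm to about (.667,-.284), and the top view agrees. I loosen the size limits and look again from directly above.

```bash
sed -i 's/.047<r\[2\]<.054/.045<r[2]<.058/' h.py; python3 - <<'E'
from h import *
goto(.667,-.284,.25,np.radians(-17.5)); robot.pause(.3)
im,c=shot("t2"); print(st(),robot.get_state()["tool_rot"][:,0],bars(im,c),proj([.667,-.284,.03],c))
u=proj([.667,-.284,.03],c)[0].astype(int); cv2.imwrite("pics/v7.png",cv2.resize(im[max(u[1]-120,0):u[1]+120,u[0]-160:u[0]+160],(640,480)))
E
```

```text
(array([ 0.6668, -0.2839,  0.2506]), array([ 0.3, -0. , -0.5]), 0.0937, 0.0, 53.0) [ 9.53668620e-01 -3.00858242e-01  6.93815583e-04] [(array([ 0.66745187, -0.28346935]), -17.249488830566406, 0.055791400909423826, 0.017331439971923827), (array([ 0.78458002, -0.22587683]), 14.405738830566406, 0.05666197967529297, 0.01791966438293457)] [[321.97183144 220.64950466]]
```

View pics/v7.png

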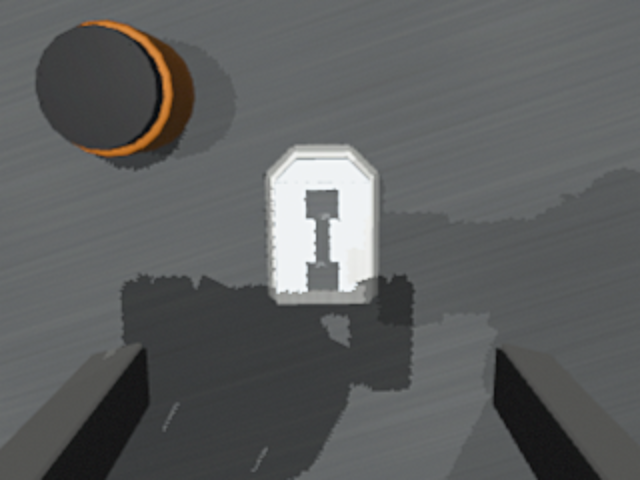

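```bash
python3 - <<'E'
from h import *
im=cv2.imread("pics/t2.png"); g=cv2.cvtColor(im,cv2.COLOR_BGR2GRAY); c=cam("wrist")
o=np.array([.6675,-.2835]); a=np.radians(-17.25); ex=np.array([np.cos(a),np.sin(a)]); ey=np.array([-ex[1],ex[0]])
for dy in(-.018,0,.018):
    L=[]
    for s in np.arange(-.06,.061,.003):
        p=proj([*(o+ex*s+ey*dy),.03],c)[0].round().astype(int); L.append(int(g[p[1],p[0]]))
    print(dy,L)
goto(.45,-.05,.40,0); t=np.ascontiguousarray(robot.grab_frame("top")[...,::-1]); c=cam("top"); cv2.imwrite("pics/top1.png",t); print(bars(t,c))
u=proj([*o,.03],c)[0].round().astype(int); print(u); cv2.imwrite("pics/v8.png",cv2.resize(t[u[1]-30:u[1]+30,u[0]-40:u[0]+40],(640,480),interpolation=cv2.INTER_CUBIC))
E
```

```text
-0.018 [62, 61, 60, 62, 59, 62, 61, 61, 49, 154, 155, 224, 238, 233, 232, 232, 232, 233, 233, 239, 241, 241, 241, 241, 241, 241, 241, 241, 241, 241, 242, 239, 241, 244, 177, 228, 162, 97, 102, 100, 101]
0 [62, 62, 60, 62, 82, 109, 56, 62, 68, 160, 160, 118, 113, 112, 111, 107, 146, 108, 109, 108, 112, 113, 114, 113, 111, 129, 115, 112, 117, 109, 248, 234, 242, 241, 241, 183, 226, 178, 101, 103, 103]
0.018 [60, 64, 61, 62, 62, 61, 61, 59, 91, 161, 151, 246, 242, 241, 241, 241, 241, 241, 241, 241, 241, 241, 241, 241, 241, 241, 241, 241, 241, 241, 241, 242, 241, 244, 235, 178, 147, 98, 103, 102, 106]
[]
[459 202]
```

View pics/v8.png

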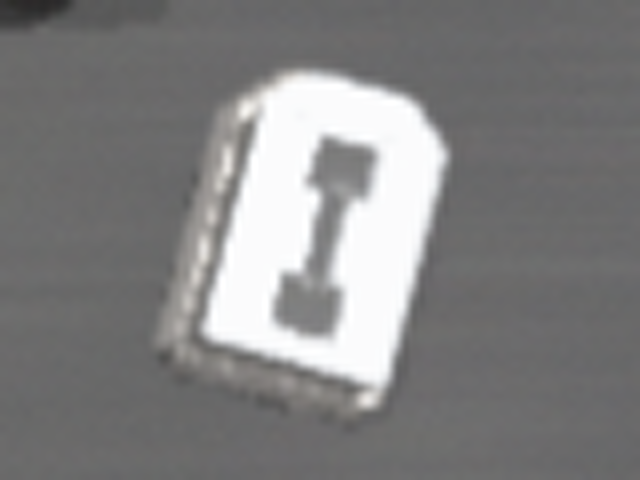

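The intact-light top view shows the bar is 55 mm long and sits about 4 mm behind the block's centre (front margin 15.6 mm, rear 8.8 mm). My earlier clipped search had hidden this. The true plate centre is therefore (.6713,-.2847) with yaw -17.2°. I pick and place it, then look at the third plate.

```bash
cat >> h.py <<'E'
def prof(im,c,o,adeg,z=.03):
    g=cv2.cvtColor(im,cv2.COLOR_BGR2GRAY); a=np.radians(adeg); ex=np.array([np.cos(a),np.sin(a)]); ey=np.array([-ex[1],ex[0]])
    for dy in(-.016,.016):
        q=proj([[*(o+ex*s+ey*dy),z] for s in np.arange(-.06,.0601,.002)],c).round().astype(int); print(dy,[int(g[v,u]) for u,v in q])
E
python3 - <<'E'
from h import *
pick(.6713,-.2847,np.radians(-17.2)); e=place(1)
if abs(e)<.0012:
    release(1); goto(.40,.17,.27,np.radians(14)); robot.pause(.2); im,c=shot("u0"); bs=bars(im,c); print(bs)
    for b in bs:
        if np.linalg.norm(b[0]-[.437,.17])<.06: prof(im,c,b[0],b[1])
E
```

```text
at (array([ 0.6711, -0.2843,  0.0328]), array([ 0.1,  0.2, -0.2]), 0.0939, 0.0, 58.0)
grip (array([ 0.6709, -0.2844,  0.0325]), array([-1.5, -1.4, -0.4]), 0.0517, 30.0, 58.9)
up (array([ 0.6707, -0.2842,  0.2391]), array([-0.3, -0.2, -2.7]), 0.0517, 30.0, 60.5)
over (array([0.5647, 0.0139, 0.0945]), array([-0.5,  0.8, -2. ]), 0.0517, 30.0, 64.1)
down True (array([0.5646, 0.0139, 0.0804]), array([-1. ,  0.7,  6.7]), 0.0517, 30.0, 65.0) z err -0.00010000000000000286
rel (array([0.5645, 0.0142, 0.1401]), array([ 0.6,  0.5, -0.1]), 0.0942, 0.0, 66.4)
[(array([0.43547314, 0.17226678]), 13.884238243103027, 0.05484684753417969, 0.016060302734375)]
-0.016 [104, 86, 91, 101, 103, 75, 73, 105, 85, 73, 94, 102, 128, 137, 241, 236, 236, 235, 235, 236, 235, 236, 235, 235, 235, 236, 235, 235, 235, 236, 235, 235, 235, 235, 235, 235, 235, 235, 235, 235, 235, 235, 235, 235, 235, 236, 217, 225, 235, 235, 234, 230, 200, 163, 155, 96, 99, 100, 101, 99, 97]
0.016 [55, 56, 60, 58, 59, 57, 58, 56, 57, 58, 56, 55, 234, 246, 235, 236, 235, 235, 235, 235, 235, 236, 235, 236, 236, 235, 235, 235, 236, 235, 235, 235, 235, 236, 236, 235, 235, 235, 235, 236, 235, 235, 235, 235, 236, 236, 215, 237, 235, 235, 236, 230, 233, 202, 142, 103, 96, 96, 97, 94, 96]
```

The third plate shows the same offset (top from -35 to +44 mm about the bar), so its centre is (.4397,.1733).

```bash
python3 - <<'E'
from h import *
pick(.4397,.1733,np.radians(13.9)); e=place(2)
if abs(e)<.0012:
    release(2); goto(.43,.345,.27,np.radians(-10)); robot.pause(.2); im,c=shot("sp"); g=cv2.cvtColor(im,cv2.COLOR_BGR2GRAY)
    for t in(150,180,200):
        for b in blobs(g>t,1500,30000):
            r=rect(ray(b,.012,c))
            if np.linalg.norm(r[0]-[.476,.345])<.08: print(t,r)
    u=proj([.476,.345,.03],c)[0].astype(int); print(u,st())
    cr=im[max(u[1]-75,0):u[1]+75,u[0]-100:u[0]+100]; print(max(u[1]-75,0),u[0]-100); cv2.imwrite("pics/v9.png",cv2.resize(cr,(800,600),interpolation=cv2.INTER_CUBIC))
E
```

```text
at (array([0.4395, 0.1735, 0.0327]), array([-0.6,  0.8, -0.1]), 0.0942, 0.0, 70.6)
grip (array([0.4394, 0.1733, 0.0325]), array([-0.4, -1.4, -0.1]), 0.0518, 30.0, 71.5)
up (array([0.4391, 0.1732, 0.2395]), array([ 0.1,  0.2, -2.3]), 0.0518, 30.0, 73.1)
over (array([0.5647, 0.0139, 0.1165]), array([ 0.4,  0.5, -3.2]), 0.0517, 30.0, 76.2)
down True (array([0.5647, 0.0139, 0.1025]), array([-1. , -0.1,  7.9]), 0.0521, 30.0, 77.1) z err 0.0
rel (array([0.5645, 0.0141, 0.1621]), array([-0.8,  0.1,  0. ]), 0.0937, 0.0, 78.5)
150 (array([0.47659186, 0.3471687 ]), -11.361534118652344, 0.08926687622070313, 0.059926651000976563)
180 (array([0.47577448, 0.34760669]), -10.901756286621094, 0.08646644592285156, 0.05877803802490234)
200 (array([0.4756106 , 0.34732196]), -11.427734375, 0.08575859832763671, 0.057612342834472655)
[314 178] (array([0.4304, 0.3444, 0.2699]), array([-0.6, -0.5, -0.7]), 0.0937, 0.0, 80.2)
103 214
```

View pics/v9.png

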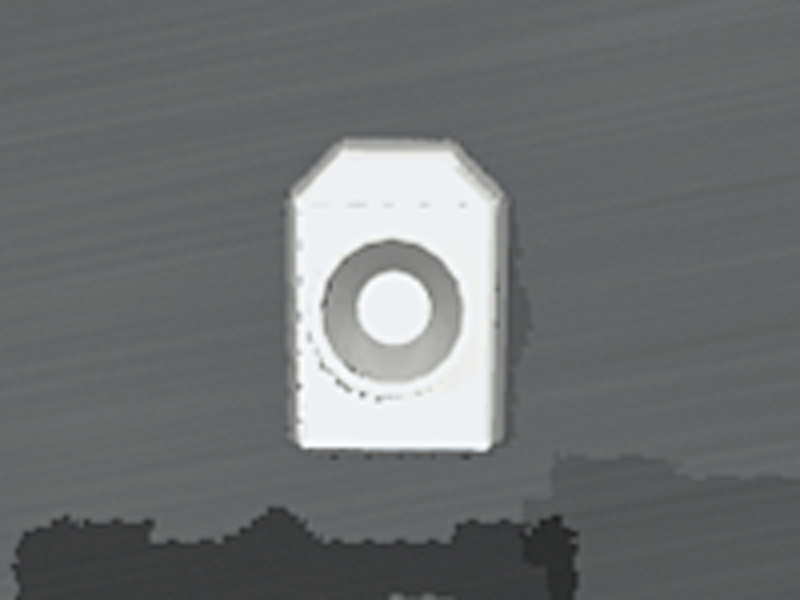

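The crop shows the sprue plate lit and cleanly outlined, with the inner rim circle centred at crop (392,311), image (312,181), and chamfers towards +x.

```bash
python3 - <<'E'
from h import *
im=cv2.imread("pics/sp.png"); c=cam("wrist"); g=cv2.cvtColor(im,cv2.COLOR_BGR2GRAY)
m=(g<215).astype(np.uint8); best=None
for b in cv2.findContours(m,cv2.RETR_LIST,cv2.CHAIN_APPROX_NONE)[0]:
    if 600<cv2.contourArea(b)<1500 and np.linalg.norm(b.reshape(-1,2).mean(0)-[312,181])<6:
        P=ray(b,.054,c); (x,y),r=cv2.minEnclosingCircle((P*1000).astype(np.float32)); print(centroid(P),x,y,2*r); best=centroid(P)
assert best is not None
pick(*best,np.radians(-10.7)); e=place(3)
if abs(e)<.0012:
    release(3); goto(.40,-.03,.25,0); robot.pause(.2); im,c=shot("cone"); print(proj([.4328,-.0313,.05],c))
    t=np.ascontiguousarray(robot.grab_frame("top")[...,::-1]); cv2.imwrite("pics/top2.png",t)
    u=proj([.4328,-.0313,.05],c)[0].astype(int); a=cv2.resize(im[u[1]-60:u[1]+60,u[0]-80:u[0]+80],(400,300),interpolation=cv2.INTER_CUBIC)
    print(u); cv2.imwrite("pics/v10.png",np.hstack([a,cv2.resize(t[190:310,260:420],(400,300),interpolation=cv2.INTER_CUBIC)]))
E
```

```text
[0.47574019 0.34756669] 475.7185974121094 347.65423583984375 38.301231384277344
at (array([0.4753, 0.3476, 0.0327]), array([-1.1, -0.4, -0.1]), 0.0939, 0.0, 82.6)
grip (array([0.4753, 0.3474, 0.0325]), array([ 1. , -0.5,  0.5]), 0.0517, 30.0, 83.5)
up (array([0.475 , 0.3473, 0.2393]), array([ 0. ,  0.7, -2.6]), 0.0518, 30.0, 85.0)
over (array([0.5647, 0.0139, 0.1385]), array([ 0.6, -0.4, -2.5]), 0.0521, 30.0, 88.4)
down True (array([0.5648, 0.0139, 0.1245]), array([-1.2, -0.1,  8.2]), 0.0516, 30.0, 89.3) z err 0.0
rel (array([0.5644, 0.0141, 0.184 ]), array([-0.1,  0. , -0.8]), 0.0939, 0.0, 90.7)
[[322.91592839 193.21961201]]
[322 193]
```

View pics/v10.png

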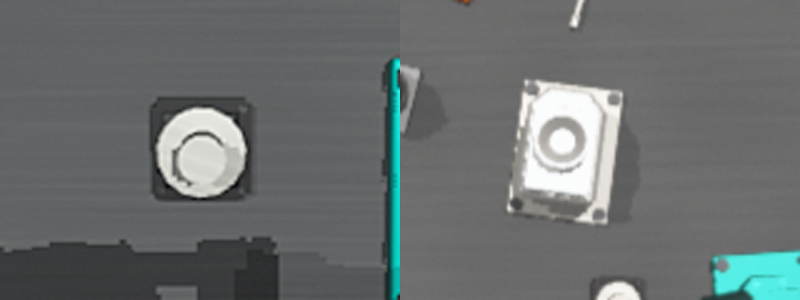

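The stack is complete: the sprue plate reads home at 0.0 mm error. The cone is in its rest, with its flange at about (322,194). I grip the cone and seat it.

```bash
python3 - <<'E'
from h import *
im,c=cv2.imread("pics/cone.png"),cam("wrist"); g=cv2.cvtColor(im,cv2.COLOR_BGR2GRAY)
P=None
for b in blobs(g>140,300,3000):
    if np.linalg.norm(b.reshape(-1,2).mean(0)-[322,194])<8:
        P=ray(b,.022,c); (x,y),r=cv2.minEnclosingCircle((P*1000).astype(np.float32)); print(centroid(P),x,y,2*r)
x,y=centroid(P); assert .036<2*r/1000<.043
robot.gripper_to(.06)
goto(x,y,.13,0); lin([x,y,.13]); lin([x,y,.0435],.1); print(st())
robot.gripper_to(.01); robot.pause(.2); print(st())
p=robot.get_state()["ee_pos"]; robot.move_linear(np.array([p[0],p[1],.25]),.15); print("up",st())
goto(BX,BY,.25,0); z=.092+.0351+.0435
lin([BX,BY,z+.03],.12); robot.pause(.2); q=lin([BX,BY,z+.03],.03); print("over",st())
hit=robot.move_linear(np.array([q[0],q[1],z-.002]),.02,threshold=8); robot.pause(.3); print(hit,st(),z)
E
```

```text
[ 0.42932999 -0.03044639] 429.1785583496094 -30.63038444519043 39.352046966552734
(array([ 0.4293, -0.0302,  0.0438]), array([ 0.3,  0.1, -0.5]), 0.0602, 0.0, 95.4)
(array([ 0.4291, -0.0305,  0.0435]), array([-0.4, -1.5,  3.1]), 0.0193, 30.0, 96.3)
up (array([ 0.4288, -0.0306,  0.2495]), array([-0.2, -0. , -1.9]), 0.0196, 30.0, 97.9)
over (array([0.5647, 0.0139, 0.2006]), array([ 0.7,  0.5, -1.3]), 0.0193, 30.0, 100.2)
True (array([0.565 , 0.0139, 0.1702]), array([-1.3,  1.4,  7.3]), 0.0192, 30.0, 101.9) 0.17059999999999997
```

Seated, with the height within 0.4 mm. I release so it settles, regrip, lift 20 mm, reseat and retreat.

```bash
python3 - <<'E'
from h import *
robot.gripper_to(.05); robot.pause(.5); print(st())
robot.gripper_to(.01); robot.pause(.2); p=np.array(robot.get_state()["ee_pos"]); print(st())
robot.move_linear(p+[0,0,.021],.03); robot.pause(.4); print("lift",st())
cv2.imwrite("pics/lift.png",robot.grab_frame("scene")[...,::-1])
hit=robot.move_linear(p+[0,0,-.0015],.02,threshold=8); robot.pause(.3); print("reseat",hit,st())
robot.gripper_to(.05); robot.pause(.5); p=np.array(robot.get_state()["ee_pos"])
robot.move_linear(p+[0,0,.09],.08); goto(.45,-.2,.32,0); robot.pause(.3)
cv2.imwrite("pics/end.png",robot.grab_frame("scene")[...,::-1]); print(st())
c=cam("scene"); u=proj([BX,BY,.1],c)[0].astype(int); print(u)
cv2.imwrite("pics/v11.png",np.hstack([cv2.resize(cv2.imread(f"pics/{n}.png")[u[1]-90:u[1]+90,u[0]-80:u[0]+80],(400,450)) for n in("lift","end")]))
E
```

```text
(array([0.5646, 0.0139, 0.1696]), array([ 0.3, -0. , -0.7]), 0.0499, 0.0, 103.1)
(array([0.5645, 0.0139, 0.1696]), array([-0.6, -1.3,  0. ]), 0.0195, 30.0, 103.8)
lift (array([0.5645, 0.0139, 0.1906]), array([-0.1,  0.3, -0.4]), 0.0195, 30.0, 105.1)
reseat True (array([0.5646, 0.0138, 0.1695]), array([-0.9, -0.4,  7.2]), 0.0193, 30.0, 106.4)
(array([ 0.4503, -0.1996,  0.3198]), array([-0.8,  0.1, -0. ]), 0.05, 0.0, 110.2)
[319 236]
```

View pics/v11.png

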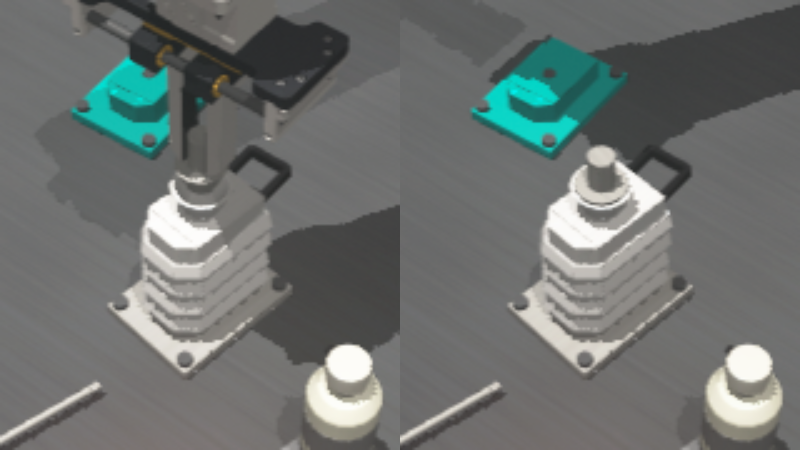

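Left (lifted): the sprue plate stays put while the cone rises in the fingers. Right (end): the cone stands upright in the cup, the stack is flush and the arm is clear. I hand in.

```bash
python3 -c "
from rig import robot
print(robot.sign_off())"
```

```text
the job is handed in; nothing more can be done
None
```

I handed the job in at about 110 s and have no verdict back: the cap was pressed fully and let up, all three cavity plates and the sprue plate are home on the base, and the cone was seated, lifted 21 mm and seated again.

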